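# Lift the hot brown egg out of the egg cooker with tongs

## Robot

A 6-joint arm with a two-finger parallel gripper is mounted at the origin on a cart in front of the work surface, level with it; the furniture and walls round the work are solid. World frame = base frame: x ahead of the robot, y to its left, z up, the work surface at z = 0. Lengths are in mm, angles in degrees, forces in N, time in s.
With the tool pointing down it reaches from about 350 to 725 mm from the base axis. Payload 6 kg.
Tool frame: the origin (TCP) lies midway between the tips of the shut fingers; the grasp point (between the pads) lies 19 mm behind it; z points along the fingers, y is the direction in which the jaws open and shut (so a half turn about z gives the same grasp; the last joint's range is limited). The gripper opens to 85 mm and grips with 20 to 120 N. Pads are 22 mm wide; open, the fingers measure 114 mm over their backs; the gripper's body (76 mm by 85 mm) begins 54 mm behind the grasp point. The pads swing forward as they close: fully open they stand 13 mm farther back than shut.
Start: joints at [19.12, 2.303, 4.859, 0, -92.561, -19.12], TCP at [599.978, 0.018, 231.261] pointing down, gripper open.
Joint ranges: [-146.85, 146.85], [-73.84, 115.35], [-62.03, 85.46], [-188.31, 113.3], [-161.28, -10.13], [-171.36, 171.36]. Speed limits (degrees/s): [147.25, 147.25, 172.46, 180, 180, 180].

## Interface

Orientations are given as a 3x3 rotation matrix whose columns are the frame's x, y, z axes.
In Python, from plant import ctrl, get_image, camera_model, ticket gives the robot as it stands.
- The arm moves only by the tool drive_tool, never from a script. Its argument "plan" is a list of rows, each an object with "travel": the shift along the tool's x, y, z in m, a list of three; "spin": the turn about the tool's z in rad; "jaw": the opening, from 0 (shut) to 1 (fully open). A call has exactly 5 rows; each row shifts and turns the commanded pose from where the row before left it, along the tool's axes as they then stand; what a row does not reach is not made up. A row lasts 1/10 s, in which the tool goes at most 50 mm and 8.59 degrees, less where a joint would pass 70% of its speed; a pose out of reach is approached as far as the arm can. A call with a gripper value outside its range is refused whole. The fingers move at their own pace and stop on an object; "force" is the grip in N (left out, the last holds). Time passes only in rows, so rows that do not move let the fingers close, or fill a call up. It gives the time, the measured TCP pose, the force and the opening at its end, in the units of the state.
- ctrl.get_state(): the state, without advancing time (a new reading comes with each control period).
- get_image(name): name is "scene" or "side" or "wrist"; returns the picture (480x640x3 uint8, blue, green, red); there is no depth.
- camera_model(name): a dict with "mtx" (3x3 intrinsics, pixels), "rvec" (rotation vector, rad) and "tvec" (3), from world to camera coordinates, as OpenCV has them. Camera axes: x right, y down, z forward; pixel columns grow to the right and rows downward; lengths in mm; the calibration is good to about 2 mm. A picture is of the moment at which its call begins: read the wrist's pose just before it. camera_model takes no time and is no camera call; for the wrist camera it gives the pose at the moment of the call.
- ticket.hand_in(): hands the job in, once; it reports no verdict.
The state is a dict: "time_s": time; "joints": joint angles; "qvel": joint speeds; "joint_efforts": joint torques, N m; "tool_pos": TCP position; "tool_rot": TCP orientation; "contact_force": force on the tool from outside, world axes, zero at the start; "ft_torque": the same for the moment, N m; "opening": finger opening in mm.
Only numpy, scipy, OpenCV 4.12 (cv2) and the standard library are available. Lean on these libraries where they do the work, as an engineer would, in place of code of your own. Each camera call takes 0.05 s, during which the arm holds its last target. There are 200 camera calls.

## Task

The egg cooker has finished: press its yellow key right in to unlock the keypad, let it come up, and then press the red key right in to switch the cooker off. The shells are hot, so pick up the kitchen tongs, squeeze them closed on the brown egg without touching any egg with the fingers, and lift it up out of its seat, leaving the two white eggs seated and the things round about where they are. Finish while still holding the brown egg in the squeezed tongs, still and at least ten centimetres higher than it sat.

Things in the scene. Friction and masses are not known exactly. Their poses are not given: they have to be found in the camera images.
- cooker: White three-egg steam cooker, fixed, 160 mm deep (x), 244 mm wide (y): key panel (42 mm high, 75 mm deep) on the robot's side (-x), steel egg tray (top 62 mm high) behind it. Its clear lid stands open behind the tray, no nearer than 42 mm behind the egg row, up to 160 mm high. Origin: underside, middle; x points from the panel to the lid.
- tray_middle (a point): Centre of the middle egg seat at the tray's top, 62 mm above the worktop. The three seats are 31 mm round hollows in a row along the cooker's y axis, 80 mm apart (at -80, 0, +80 mm).
- unlock_key_top (a point): Middle of the top of the round yellow key (unlocks the keypad), 24 mm across, 52 mm above the worktop, 90 mm from the red key along the cooker's y; it is pressed downward.
- off_key_top (a point): Middle of the top of the round red key (off), same size and height as the yellow one, to the right of it seen from the robot.
- unlock_key (a joint): Travel of the yellow key: 0 up, 0.006 m right in (about 5 N); springs back.
- off_key (a joint): Travel of the red key: 0 up, 0.006 m right in (about 5 N); springs back.
- egg_brown: The brown egg, loose, 44 mm across, 56 mm tall, about 60 g, standing blunt end down in one of the three seats (which one varies). Origin: its lower end, 11 mm below the tray's top; z points to its upper end.
- egg_brown_mid (a point): Inside the brown egg at its widest height, 25.5 mm above its lower end, 15 mm above the tray's top (77 mm above the worktop) while seated.
- egg_white_a: A white egg of the same size in another seat; origin at its lower end. To be left there.
- egg_white_b: The other white egg, same size; origin at its lower end. To be left there.
- tongs: Loose steel kitchen tongs lying on their side, 280 mm long, 25 mm high, 90 g, two arms hinged at the rear end, 113 mm behind the origin. Origin: underside, middle line, between the two teal grips; x points to the tips, z up, y across. The grips are 76 mm long (x -38 to 38), 25 mm high, 56 mm across over both when open: squeeze them along y at the origin, where the empty tongs balance.
- tongs_tip (a point): Point midway between the two teal cupped tips, 115 mm in front of the origin, 12.5 mm above the underside; an egg belongs here. Tips 40 mm long, 24 mm high, reaching 135 mm in front of the origin; open gap 70 mm (80 in the cups), 88 mm over the outsides; gap about 58 mm with the grips squeezed to 50 mm across.
- tongs_left (a joint): Closing angle of the left (+y) arm: 0 open, about 0.075 on an egg, 0.17 at most. Sprung open: 5 N on each grip starts to close it, 7 N brings the grips to 50 mm across, 12 N to 39 mm, where the tips meet the egg. So a light squeeze carries the tongs with open tips. About half of any further squeeze reaches the egg.
- tongs_right (a joint): Closing angle of the right (-y) arm, always equal to the left one.
- salt_shaker: Loose salt shaker, 44 mm across, 90 mm tall, at the back, between cooker and kettle. Origin: underside, middle. A bystander.
- dip_bowl: Loose white bowl, 115 mm across, 56 mm high, in front at the left. Origin: underside, middle. A bystander.
- teaspoon: Loose steel teaspoon, 130 mm long, 11 mm high, near the bowl. Origin: underside, middle. A bystander.

How it is judged:
By the outcome, as a careful person would: the job done as asked, in the order asked, and still so for the second after the job is handed in, while the arm keeps its last pose, push and grip.
It also fails if it takes over 64 s, if anything falls off the work surface, if the arm or the gripper's body presses on something with over 40 N, if the wrist force passes 120 N, or if a joint passes its speed limit or range.

## Working session

There is one attempt and no reset: what is moved stays moved. The work goes in short steps, Python scripts to look and compute and a tool call to move; the robot and the scene stay as the last step left them, time stands still between calls to the robot, and variables do not carry over. Pictures are saved under pics/ and viewed, about 8 in all and at most 12, crops included, and the job is handed in when it is done.

Besides the shell and the picture viewer there is one more tool, called after ">>>" as name([rows], argument=value, ...), one row to a line, values as JSON. drive_tool: Moves the arm, as the interface text tells. Its arguments: {"type":"object","properties":{"plan":{"type":"array","items":{"type":"object","properties":{"travel":{"type":"array","items":{"type":"number"}},"spin":{"type":"number"},"jaw":{"type":"number"}}}},"force":{"type":"number"}},"required":["plan"]}

```bash
mkdir -p pics
cat > h.py <<'E'
import cv2,numpy as np
from plant import ctrl,get_image,camera_model,ticket
def ray(m,uv):
    K=np.array(m["mtx"],float);R,_=cv2.Rodrigues(np.array(m["rvec"],float));t=np.array(m["tvec"],float).ravel()
    d=R.T@np.linalg.inv(K)@np.array([uv[0],uv[1],1.]);return -R.T@t,d
def atz(m,uv,z):
    c,d=ray(m,uv);return (c+d*(z-c[2])/d[2]).round(1)
def proj(m,p):
    return cv2.projectPoints(np.array(p,float).reshape(-1,1,3),np.array(m["rvec"],float),np.array(m["tvec"],float),np.array(m["mtx"],float),None)[0].reshape(-1,2).round(1)
E
python3 - <<'E'
from h import *
for n in("scene","side","wrist"):
    cv2.imwrite(f"pics/{n}0.png",get_image(n));m=camera_model(n);print(n,ray(m,(320,240)))
s=ctrl.get_state();print(s)
E
```

```text
scene (array([  19.76750653, -500.00458926,  880.82225233]), array([ 0.47047053,  0.44555232, -0.76167296]))
side (array([ 122.46575991, -874.08768985,  712.08357667]), array([ 0.33516405,  0.77165351, -0.54126908]))
wrist (array([599.52591655, -74.70487542, 372.29859951]), array([-2.05103028e-04,  2.85744520e-01, -9.58341724e-01]))
{'time_s': 0.15, 'joints': array([ 1.91198635e+01,  2.33119503e+00,  4.81246264e+00, -1.93301414e-02,
       -9.25613803e+01, -1.91188677e+01]), 'qvel': array([ 0.05375674, -0.01462307,  0.10769015,  0.09114743,  0.03837787,
        0.02199412]), 'joint_efforts': array([-1.71928452e-03, -3.68610263e+01,  3.47691929e+01,  6.93625420e+00,
       -4.38957781e-03, -4.53315295e-06]), 'tool_pos': array([5.99731675e+02, 5.95807754e-02, 2.30474793e+02]), 'tool_rot': array([[ 3.23223579e-05, -9.99998975e-01, -1.43149387e-03],
       [-9.99999990e-01, -3.21226406e-05, -1.39539439e-04],
       [ 1.39493312e-04,  1.43149837e-03, -9.99998966e-01]]), 'contact_force': array([0.27762652, 0.15732835, 0.31154961]), 'ft_torque': array([-0.02106273,  0.00401366, -0.04962157]), 'opening': 85.56056055901615}
```

View pics/scene0.png

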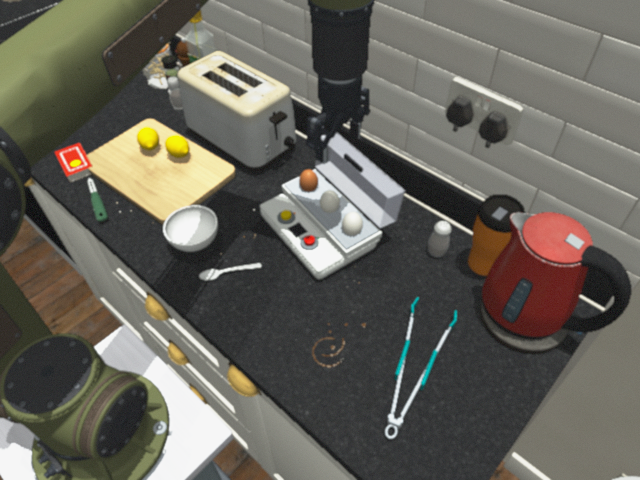

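View pics/wrist0.png

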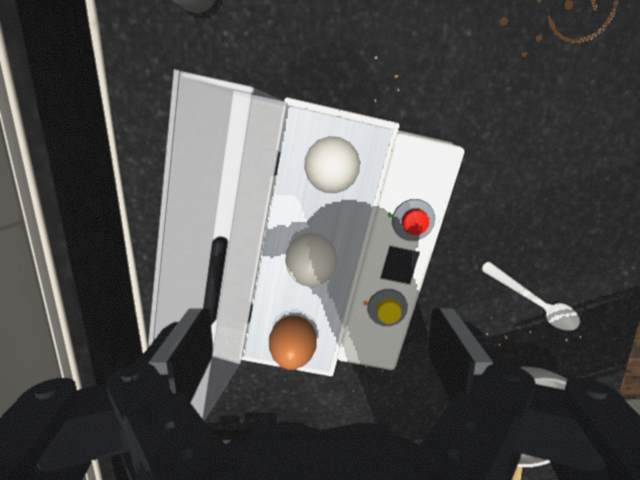

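The wrist view shows the red key at (416,221), yellow at (389,312), and eggs at (332,164), (311,258) and brown at (293,342), which is the left seat. In the scene view the tong tips are at about (415,303) and (455,318), with the hinge near (393,420).

Run:
```python
from h import *
m=camera_model("wrist")
for n,uv,z in [("red",(416,221),52),("yel",(389,312),52),("w1",(332,164),77),("w2",(311,258),77),("br",(293,342),77)]: print(n,atz(m,uv,z))
s=camera_model("scene")
for n,uv,z in [("red",(311,240),52),("yel",(287,216),52),("w1",(352,223),77),("w2",(330,200),77),("br",(309,180),77),
 ("tipL",(415,300),20),("tipR",(455,316),20),("hinge",(393,420),20),("gL",(404,358),25),("gR",(432,366),25),("salt",(436,252),0),("kettle",(500,330),0),("toasterR",(258,163),0),("toaster R top",(258,140),60)]: print(n,atz(s,uv,z))
i=cv2.imread("pics/scene0.png")[285:445,360:480]
cv2.imwrite("pics/crop1.png",cv2.resize(i,None,fx=3.75,fy=3.75,interpolation=cv2.INTER_CUBIC))
```

```text
red [514.5   3.4  52. ]
yel [533.7  92.6  52. ]
w1 [590.  -48.4  77. ]
w2 [607.   29.1  77. ]
br [624.  109.5  77. ]
red [519.2  -1.2  52. ]
yel [534.4  84.3  52. ]
w1 [594.7 -48.   77. ]
w2 [614.2  30.7  77. ]
br [629.8 107.7  77. ]
tipL [ 561.9 -239.9   20. ]
tipR [ 583.1 -318.3   20. ]
hinge [ 342.1 -353.5   20. ]
gL [ 443.8 -300.1   25. ]
gR [ 464.4 -346.3   25. ]
salt [ 705.9 -194.6    0. ]
kettle [ 627.1 -395.2   -0. ]
toasterR [647.9 305.6   0. ]
toaster R top [663.6 313.3  60. ]
```

View pics/crop1.png

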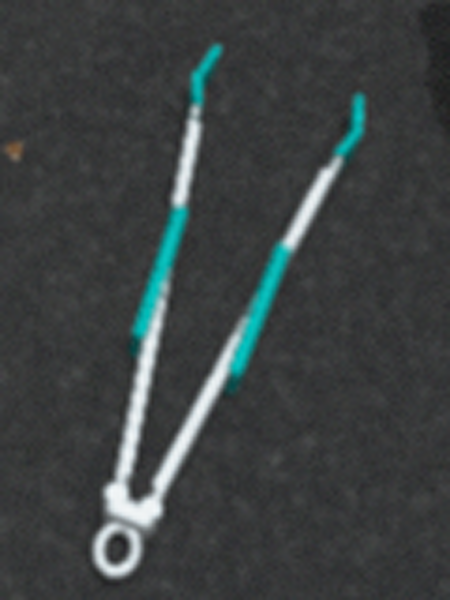

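Run:
```python
from h import *
for n in("scene","wrist","side"):
    i=cv2.imread(f"pics/{n}0.png");h=cv2.cvtColor(i,cv2.COLOR_BGR2HSV);m=camera_model(n)
    for nm,lo,hi,z in [("yel",(23,120,60),(35,255,255),52),("red",(0,200,150),(4,255,255),52),("egg",(5,120,60),(14,255,255),77),("teal",(80,120,60),(95,255,255),20)]:
        k=cv2.inRange(h,lo,hi);N,l,st,c=cv2.connectedComponentsWithStats(k)
        for j in range(1,N):
            if 25<st[j,4]: print(n,nm,st[j],c[j].round(1),atz(m,c[j],z))
    print(proj(m,[(533.5,92,52),(514.5,3.5,52)]))
```

```text
scene yel [190  12  12  11  73] [195.6  17.8] [965.6 937.   52. ]
scene yel [137 127  22  24 409] [147.6 138. ] [490.7 535.5  52. ]
scene yel [165 134  24  24 445] [176.8 145.7] [521.1 455.7  52. ]
scene yel [ 70 160  11   7  56] [ 75.  162.8] [318.4 588.4  52. ]
scene yel [281 211  10   9  80] [285.6 214.9] [534.6  88.9  52. ]
scene red [ 55 144  36  31 135] [ 70.5 158.6] [319.4 610.7  52. ]
scene red [ 64 151  16  13 103] [ 71.  155.8] [325.6 619.3  52. ]
scene red [305 236   9   8  54] [309.2 240. ] [516.8   1.7  52. ]
scene egg [176  41  12  20 123] [181.6  50.5] [784.3 768.   77. ]
scene egg [ 86 154   6  15  28] [ 88.4 162.1] [331.6 534.2  77. ]
scene egg [300 169  17  22 279] [308.1 179.7] [629.1 109.8  77. ]
scene egg [468 216  45  63 952] [486.1 247.6] [ 721.3 -288.6   77. ]
scene egg [ 31 247  20  12  63] [ 41.7 253.1] [120.5 360.8  77. ]
scene egg [ 23 249  10   8  29] [ 27.5 253.2] [101.4 382.   77. ]
scene egg [  8 259  28  20 143] [ 20.2 267.5] [ 74.2 358.6  77. ]
scene egg [ 57 266  10   9  36] [ 62.1 269.9] [126.2 291.9  77. ]
scene egg [ 15 269  23  13  79] [ 26.1 27
[... 1244 characters left out ...]
de yel [241 161  17  18 228] [248.7 169. ] [492.1 549.1  52. ]
side yel [257 169  18  18 236] [265.8 177.6] [522.2 465.8  52. ]
side yel [314 232   8   7  40] [317.3 235.2] [533.9  90.4  52. ]
side egg [140  57  30  39 182] [155.1  77.9] [ 371.1 1713.3   77. ]
side egg [340 205  14  13 146] [346.6 211.4] [636.2 130.2  77. ]
side egg [463 262  15  38 283] [468.5 278.3] [ 745.6 -240.4   77. ]
side teal [383 319  13  16 112] [389.1 325.5] [ 549.5 -246.1   20. ]
side teal [411 338  14  18 121] [417.9 346.8] [ 569.8 -322.5   20. ]
side teal [340 345  28  22 190] [356.6 355.4] [ 449.6 -292.7   20. ]
side teal [358 359  30  30 326] [372.4 373.6] [ 455.2 -345.6   20. ]
[[316.9 235. ]
 [324.3 254.6]]
```

>>> drive_tool([
  {"travel":[-0.03,0.022,0.02],"jaw":0},
  {"travel":[-0.03,0.022,0.02],"jaw":0},
  {"travel":[-0.031,0.022,0.02],"jaw":0},
  {"travel":[0,0,0.045],"jaw":0},
  {"travel":[0,0,0.04],"jaw":0},
], force=30)

```text
schema error: expected keys travel, spin, jaw
```

>>> drive_tool([
  {"travel":[0,0,0.0],"jaw":0},
  {"travel":[0,0,0],"jaw":0},
  {"travel":[0,0,0.01],"jaw":0},
  {"travel":[0,0,0.01],"jaw":0},
  {"travel":[0,0,0],"jaw":0},
])

```text
schema error: expected keys travel, spin, jaw
```

>>> drive_tool([
  {"travel":[-0.03,0.022,0.02],"spin":0,"jaw":0},
  {"travel":[-0.03,0.022,0.02],"spin":0,"jaw":0},
  {"travel":[-0.031,0.022,0.02],"spin":0,"jaw":0},
  {"travel":[0,0,0.045],"spin":0,"jaw":0},
  {"travel":[0,0,0.04],"spin":0,"jaw":0},
], force=30)

```text
time_s: 0.65
tool_pos: [533.3, 92.2, 85.1]
tool_rot: [[0.002, -1.0, 0.001], [-1.0, -0.002, 0.001], [-0.001, -0.001, -1.0]]
contact_force: [0.6, -0.5, -0.3]
opening: 12.5
```

>>> drive_tool([
  {"travel":[0,0,0.0],"spin":0,"jaw":0},
  {"travel":[0,0,0],"spin":0,"jaw":0},
  {"travel":[0,0,0.01],"spin":0,"jaw":0},
  {"travel":[0,0,0.01],"spin":0,"jaw":0},
  {"travel":[0,0,0],"spin":0,"jaw":0},
])

```text
time_s: 1.15
tool_pos: [533.5, 90.9, 65.3]
tool_rot: [[-0.001, -1.0, -0.001], [-1.0, 0.001, -0.0], [0.0, 0.001, -1.0]]
contact_force: [-0.5, 0.5, -0.3]
opening: -0.1
```

Now over the key at z 65. Press in steps: 52 is contact, 46 is fully in.

>>> drive_tool([
  {"travel":[0,0,0.008],"spin":0,"jaw":0},
  {"travel":[0,0,0.006],"spin":0,"jaw":0},
  {"travel":[0,0,0.003],"spin":0,"jaw":0},
  {"travel":[0,0,0.002],"spin":0,"jaw":0},
  {"travel":[0,0,0],"spin":0,"jaw":0},
])

```text
time_s: 1.65
tool_pos: [534.6, 91.1, 50.0]
tool_rot: [[0.001, -1.0, 0.002], [-1.0, -0.001, -0.0], [0.0, -0.002, -1.0]]
contact_force: [-6.7, -0.3, 13.9]
opening: -0.1
```

Run:
```python
from h import *
i=cv2.imread("pics/wrist0.png")[190:350,340:450];a=cv2.resize(i,None,fx=3.6,fy=3.6,interpolation=cv2.INTER_CUBIC)
j=get_image("wrist");cv2.imwrite("pics/w1.png",j)
b=cv2.resize(j[150:480,160:480],(396,576)[:2][::1] and (380,392))
k=np.zeros((576,800,3),np.uint8);k[:a.shape[0],:a.shape[1]]=a;k[:392,410:790]=b
cv2.imwrite("pics/c2.png",k)
s=ctrl.get_state();print(s["tool_pos"],s["contact_force"])
```

```text
[534.60403148  91.09933807  49.98788206] [-6.77289624  0.83329498 13.47488826]
```

View pics/c2.png

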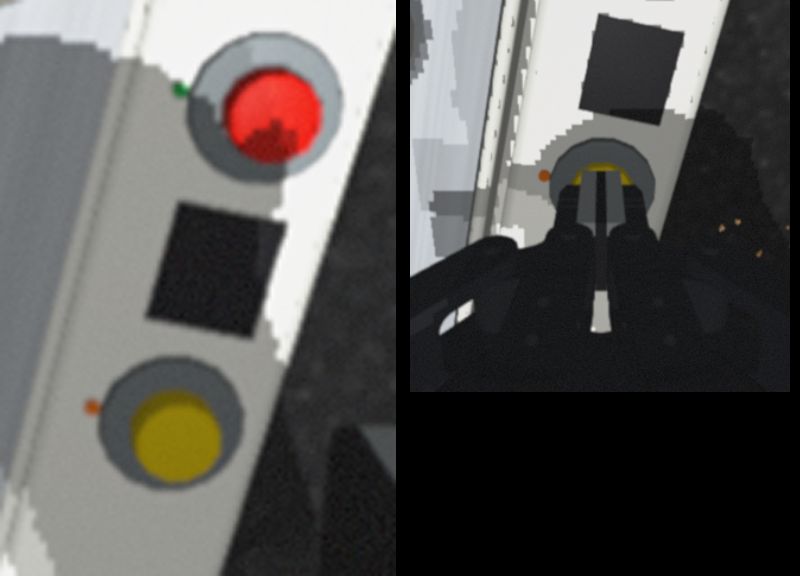

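The fingers sit on the yellow key inside a flat ring, with no raised collar. I'll press a bit further and see whether it yields.

>>> drive_tool([
  {"travel":[0,0,0.002],"spin":0,"jaw":0},
  {"travel":[0,0,0.001],"spin":0,"jaw":0},
  {"travel":[0,0,0],"spin":0,"jaw":0},
  {"travel":[0,0,0],"spin":0,"jaw":0},
  {"travel":[0,0,0],"spin":0,"jaw":0},
])

```text
time_s: 2.2
tool_pos: [534.8, 91.1, 49.7]
tool_rot: [[0.001, -1.0, 0.003], [-1.0, -0.001, -0.001], [0.001, -0.003, -1.0]]
contact_force: [-14.3, -0.2, 28.0]
opening: -0.1
```

Run:
```python
from h import *
j=get_image("wrist");cv2.imwrite("pics/w2.png",j)
s=ctrl.get_state();print(s["tool_pos"],s["contact_force"],s["ft_torque"])
h=cv2.cvtColor(j,cv2.COLOR_BGR2HSV);print(j[285:310:6,260:285:3].tolist() if 0 else '')
a=cv2.imread("pics/w1.png");
d=cv2.absdiff(a,j).max(2);print((d>40).sum())
```

```text
[534.79791397  91.06726324  49.70306756] [-14.14819076   0.84446409  27.13628623] [ 1.61025821e-01  5.28028848e+00 -2.85831222e-03]

1630
```

Run:
```python
from h import *
m=camera_model("wrist");print(ray(m,(320,240))[0])
for r in(12,19,19.5,20):
  for z in(42,44,46,48,50,52): print(r,z,proj(m,[(534,91.3-r,z)]))
for n in("w1","w2"):
  i=cv2.imread(f"pics/{n}.png");h=cv2.cvtColor(i,cv2.COLOR_BGR2HSV);k=cv2.inRange(h,(20,120,40),(35,255,255));ys,xs=np.nonzero(k[:, 280:360]);print(n,ys.min(),ys.max(),xs.min()+280,xs.max()+280)
  x=290
  print(i[255:300:1,320].tolist()[::2])
j=cv2.imread("pics/w2.png");cv2.imwrite("pics/c3.png",cv2.resize(j[220:400,230:400],(680,600)[:1]+(600,) if 0 else (567,600),interpolation=cv2.INTER_CUBIC))
```

```text
[534.02796158  16.36409731 191.53720974]
12 42 [[321.4 280.7]]
12 44 [[321.4 282.5]]
12 46 [[321.4 284.4]]
12 48 [[321.4 286.3]]
12 50 [[321.4 288.2]]
12 52 [[321.4 290.2]]
19 42 [[321.4 265.5]]
19 44 [[321.4 267.2]]
19 46 [[321.4 268.9]]
19 48 [[321.4 270.6]]
19 50 [[321.4 272.4]]
19 52 [[321.4 274.3]]
19.5 42 [[321.4 264.4]]
19.5 44 [[321.4 266.1]]
19.5 46 [[321.4 267.8]]
19.5 48 [[321.4 269.5]]
19.5 50 [[321.4 271.3]]
19.5 52 [[321.4 273.1]]
20 42 [[321.4 263.3]]
20 44 [[321.4 265. ]]
20 46 [[321.4 266.7]]
20 48 [[321.4 268.4]]
20 50 [[321.4 270.1]]
20 52 [[321.4 271.9]]
w1 287 306 296 347
[[130, 135, 134], [132, 136, 135], [133, 138, 137], [134, 137, 137], [133, 137, 136], [109, 113, 114], [51, 52, 49], [64, 63, 61], [76, 73, 71], [72, 70, 68], [72, 73, 66], [68, 70, 65], [72, 72, 68], [71, 71, 65], [72, 69, 65], [71, 70, 68], [32, 74, 84], [9, 84, 94], [10, 101, 117], [19, 92, 104], [18, 19, 19], [29, 23, 23], [21, 22, 21]]
w2 287 306 297 347
[[131, 137, 136], [133, 138, 136], [133, 137, 137], [132, 135, 137], [131, 136, 136], [116, 120, 119], [55, 55, 55], [62, 61, 58], [75, 75, 70], [74, 72, 70], [70, 70, 65], [69, 68, 66], [72, 69, 65], [72, 71, 67], [70, 70, 65], [73, 72, 68], [43, 76, 83], [11, 83, 94], [10, 102, 116], [10, 90, 103], [24, 24, 23], [22, 21, 22], [25, 23, 26]]
```

View pics/c3.png

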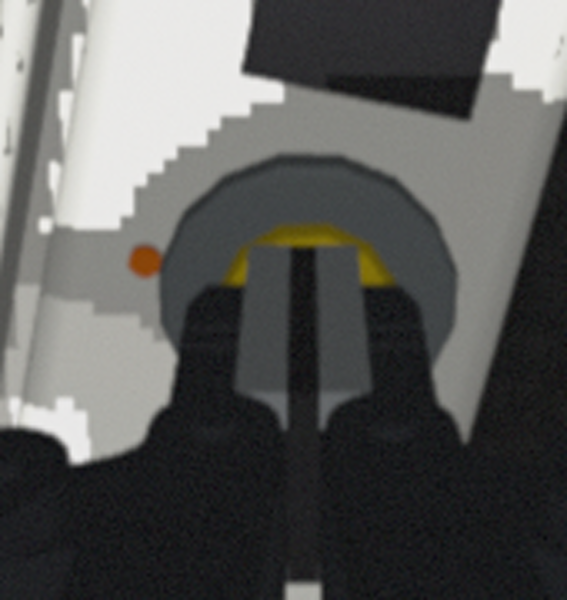

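The shut pair of pads stopped hard at z≈50, at 27 N. The key's edge reads about 48.4 mm high in the picture, so it is only part-way in. The pair looks wider than the ring's opening, so I'll use one open finger instead.

>>> drive_tool([
  {"travel":[0,0,-0.02],"spin":0,"jaw":0},
  {"travel":[0,0,-0.015],"spin":0,"jaw":0},
  {"travel":[0,0.029,0],"spin":0,"jaw":0.6},
  {"travel":[0,0,0],"spin":0,"jaw":0.6},
  {"travel":[0,0,0],"spin":0,"jaw":0.6},
])

```text
time_s: 2.75
tool_pos: [504.8, 91.1, 79.4]
tool_rot: [[0.0, -1.0, 0.0], [-1.0, -0.0, 0.0], [-0.0, -0.0, -1.0]]
contact_force: [-0.5, 1.1, 0.4]
opening: 43.1
```

Run:
```python
from h import *
j=get_image("wrist");cv2.imwrite("pics/w3.png",j)
s=ctrl.get_state();print(s["tool_pos"],s["contact_force"],s["ft_torque"],s["opening"])
cv2.imwrite("pics/c4.png",cv2.resize(j[200:440,120:440],(800,600),interpolation=cv2.INTER_CUBIC))
```

```text
[505.08589842  91.05989099  79.25638549] [ 0.30146475 -0.12037762 -0.57892841] [ 0.02183925 -0.00788153  0.01128659] 49.683511748631545
```

View pics/c4.png

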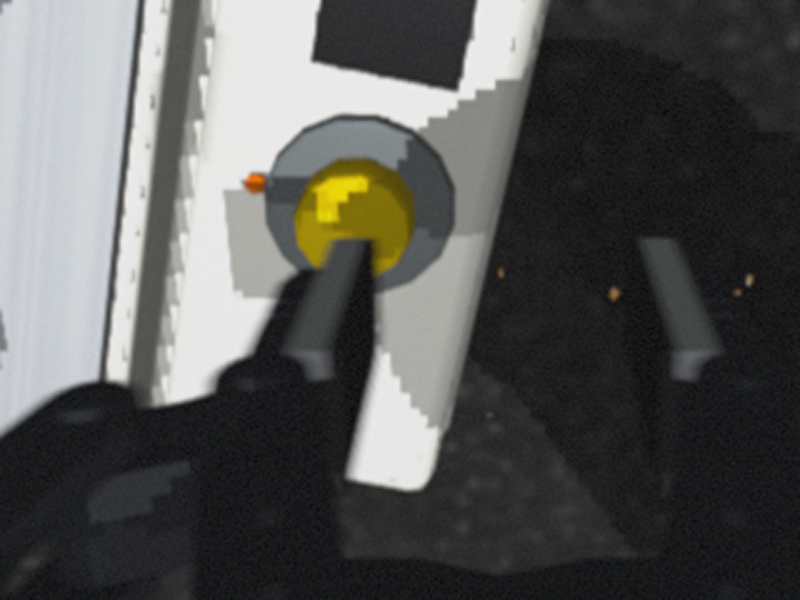

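The pad is over the yellow key, and the indicator at (255,183) in the crop is still orange. Pressing with this one finger.

>>> drive_tool([
  {"travel":[0,0,0.015],"spin":0,"jaw":0.6},
  {"travel":[0,0,0.012],"spin":0,"jaw":0.6},
  {"travel":[0,0,0.004],"spin":0,"jaw":0.6},
  {"travel":[0,0,0.003],"spin":0,"jaw":0.6},
  {"travel":[0,0,0],"spin":0,"jaw":0.6},
])

```text
time_s: 3.3
tool_pos: [505.0, 90.9, 46.7]
tool_rot: [[0.001, -1.0, -0.0], [-1.0, -0.001, -0.001], [0.001, 0.0, -1.0]]
contact_force: [-7.3, -0.0, 11.7]
opening: 51.2
```

>>> drive_tool([
  {"travel":[0,0,0.002],"spin":0,"jaw":0.6},
  {"travel":[0,0,0.001],"spin":0,"jaw":0.6},
  {"travel":[0,0,0],"spin":0,"jaw":0.6},
  {"travel":[0,0,0],"spin":0,"jaw":0.6},
  {"travel":[0,0,0],"spin":0,"jaw":0.6},
])

```text
time_s: 3.8
tool_pos: [505.4, 90.8, 46.3]
tool_rot: [[0.001, -1.0, 0.001], [-1.0, -0.001, -0.001], [0.001, -0.001, -1.0]]
contact_force: [-17.1, 0.0, 25.6]
opening: 51.0
```

Run:
```python
from h import *
j=get_image("wrist");cv2.imwrite("pics/w4.png",j)
s=ctrl.get_state();print(s["tool_pos"],s["contact_force"],s["ft_torque"],s["opening"])
k=get_image("side");cv2.imwrite("pics/s4.png",k)
a=cv2.resize(j[200:400,160:360],(400,400),interpolation=cv2.INTER_CUBIC)
b=cv2.resize(k[205:285,280:360],(400,400),interpolation=cv2.INTER_CUBIC)
cv2.imwrite("pics/c5.png",np.hstack([a,b]))
```

```text
[505.35744915  90.82271523  46.28318038] [-16.85234178   0.11278754  25.1139655 ] [0.03349136 5.03765031 0.02980234] 51.05488484199851
```

View pics/c5.png

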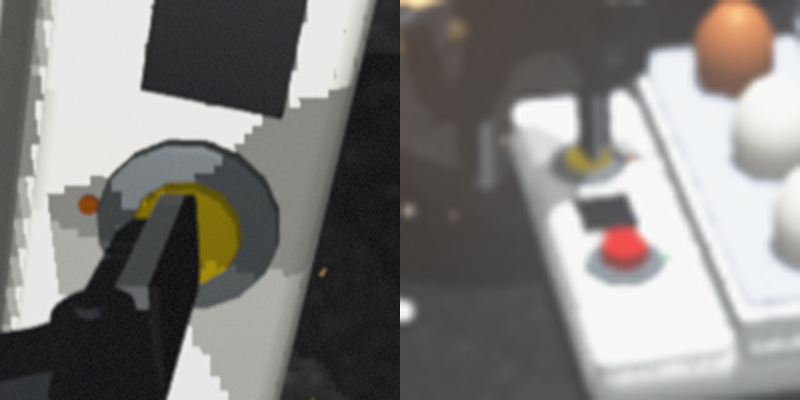

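Image evidence is ambiguous, so I'll record force against height on the way out. A spring plus stop should show up there.

>>> drive_tool([
  {"travel":[0,0,-0.003],"spin":0,"jaw":0.6},
  {"travel":[0,0,-0.001],"spin":0,"jaw":0.6},
  {"travel":[0,0,0],"spin":0,"jaw":0.6},
  {"travel":[0,0,0],"spin":0,"jaw":0.6},
  {"travel":[0,0,0],"spin":0,"jaw":0.6},
])

```text
time_s: 4.4
tool_pos: [505.2, 90.9, 46.8]
tool_rot: [[0.0, -1.0, 0.0], [-1.0, -0.0, -0.001], [0.001, -0.0, -1.0]]
contact_force: [-4.0, 1.0, 7.4]
opening: 51.2
```

>>> drive_tool([
  {"travel":[0,0,-0.002],"spin":0,"jaw":0.6},
  {"travel":[0,0,0],"spin":0,"jaw":0.6},
  {"travel":[0,0,0],"spin":0,"jaw":0.6},
  {"travel":[0,0,0],"spin":0,"jaw":0.6},
  {"travel":[0,0,0],"spin":0,"jaw":0.6},
])

```text
time_s: 4.9
tool_pos: [505.1, 90.9, 48.3]
tool_rot: [[-0.0, -1.0, 0.0], [-1.0, 0.0, -0.0], [0.0, -0.0, -1.0]]
contact_force: [-0.2, -1.1, 3.3]
opening: 51.5
```

>>> drive_tool([
  {"travel":[0,0,-0.002],"spin":0,"jaw":0.6},
  {"travel":[0,0,0],"spin":0,"jaw":0.6},
  {"travel":[0,0,0],"spin":0,"jaw":0.6},
  {"travel":[0,0,0],"spin":0,"jaw":0.6},
  {"travel":[0,0,0],"spin":0,"jaw":0.6},
])

```text
time_s: 5.4
tool_pos: [505.0, 90.9, 50.3]
tool_rot: [[-0.0, -1.0, 0.0], [-1.0, 0.0, -0.0], [0.0, -0.0, -1.0]]
contact_force: [1.2, -1.8, 3.5]
opening: 51.2
```

>>> drive_tool([
  {"travel":[0,0,-0.002],"spin":0,"jaw":0.6},
  {"travel":[0,0,0],"spin":0,"jaw":0.6},
  {"travel":[0,0,0],"spin":0,"jaw":0.6},
  {"travel":[0,0,0],"spin":0,"jaw":0.6},
  {"travel":[0,0,0],"spin":0,"jaw":0.6},
])

```text
time_s: 5.9
tool_pos: [504.9, 91.0, 52.1]
tool_rot: [[0.0, -1.0, -0.0], [-1.0, -0.0, -0.0], [0.0, 0.0, -1.0]]
contact_force: [0.4, -0.5, 3.0]
opening: 51.5
```

>>> drive_tool([
  {"travel":[0,0,-0.002],"spin":0,"jaw":0.6},
  {"travel":[0,0,0],"spin":0,"jaw":0.6},
  {"travel":[0,0,0],"spin":0,"jaw":0.6},
  {"travel":[0,0,0],"spin":0,"jaw":0.6},
  {"travel":[0,0,0],"spin":0,"jaw":0.6},
])

```text
time_s: 6.4
tool_pos: [504.8, 91.0, 54.1]
tool_rot: [[0.0, -1.0, -0.001], [-1.0, -0.0, -0.0], [0.0, 0.001, -1.0]]
contact_force: [-0.6, -0.8, -0.1]
opening: 51.6
```

Clear result: about 3–5 N of spring from TCP z 53 to 47, then a hard stop. So the yellow key went right in and is now up again (0 N). Red key next, same method.

>>> drive_tool([
  {"travel":[0,0,-0.012],"spin":0,"jaw":0.6},
  {"travel":[0.044,0.0095,0],"spin":0,"jaw":0.6},
  {"travel":[0.044,0.0095,0],"spin":0,"jaw":0.6},
  {"travel":[0,0,0.003],"spin":0,"jaw":0.6},
  {"travel":[0,0,0.003],"spin":0,"jaw":0.6},
])

```text
time_s: 6.9
tool_pos: [486.3, 2.4, 61.3]
tool_rot: [[-0.002, -1.0, 0.001], [-1.0, 0.002, 0.001], [-0.001, -0.001, -1.0]]
contact_force: [0.3, 0.4, -0.6]
opening: 51.6
```

>>> drive_tool([
  {"travel":[0,0,0.006],"spin":0,"jaw":0.6},
  {"travel":[0,0,0.005],"spin":0,"jaw":0.6},
  {"travel":[0,0,0.002],"spin":0,"jaw":0.6},
  {"travel":[0,0,0],"spin":0,"jaw":0.6},
  {"travel":[0,0,0],"spin":0,"jaw":0.6},
])

```text
time_s: 7.4
tool_pos: [486.4, 3.6, 47.8]
tool_rot: [[0.001, -1.0, 0.001], [-1.0, -0.001, 0.0], [-0.0, -0.001, -1.0]]
contact_force: [-0.9, 1.9, 3.1]
opening: 51.3
```

>>> drive_tool([
  {"travel":[0,0,0.002],"spin":0,"jaw":0.6},
  {"travel":[0,0,0.002],"spin":0,"jaw":0.6},
  {"travel":[0,0,0],"spin":0,"jaw":0.6},
  {"travel":[0,0,0],"spin":0,"jaw":0.6},
  {"travel":[0,0,0],"spin":0,"jaw":0.6},
])

```text
time_s: 7.9
tool_pos: [486.8, 3.5, 46.4]
tool_rot: [[0.001, -1.0, 0.002], [-1.0, -0.001, 0.0], [-0.0, -0.002, -1.0]]
contact_force: [-10.0, 3.8, 18.5]
opening: 51.1
```

>>> drive_tool([
  {"travel":[0,0,-0.03],"spin":0,"jaw":0.6},
  {"travel":[0,0,-0.045],"spin":0,"jaw":1},
  {"travel":[0,0,-0.045],"spin":0,"jaw":1},
  {"travel":[0.03,0,-0.04],"spin":0,"jaw":1},
  {"travel":[0.03,0,-0.04],"spin":0,"jaw":1},
])

```text
time_s: 8.4
tool_pos: [485.5, -57.1, 244.4]
tool_rot: [[0.002, -1.0, -0.001], [-1.0, -0.002, 0.0], [-0.0, 0.001, -1.0]]
contact_force: [1.2, -0.7, 1.3]
opening: 85.4
```

>>> drive_tool([
  {"travel":[0.045,0,0],"spin":0,"jaw":1},
  {"travel":[0.045,0,0],"spin":0,"jaw":1},
  {"travel":[0.045,0,0],"spin":0,"jaw":1},
  {"travel":[0.045,0,0],"spin":0,"jaw":1},
  {"travel":[0,0,0],"spin":0,"jaw":1},
])

```text
time_s: 8.9
tool_pos: [484.7, -240.9, 241.5]
tool_rot: [[-0.005, -1.0, -0.004], [-1.0, 0.005, 0.0], [-0.0, 0.004, -1.0]]
contact_force: [0.1, 0.1, -1.2]
opening: 85.7
```

Run:
```python
from h import *
s=ctrl.get_state();m=camera_model("wrist")
j=get_image("wrist");cv2.imwrite("pics/w5.png",j)
print(s["time_s"],s["tool_pos"],s["contact_force"],ray(m,(320,240))[0])
h=cv2.cvtColor(j,cv2.COLOR_BGR2HSV);k=cv2.inRange(h,(80,120,50),(97,255,255));N,l,st,c=cv2.connectedComponentsWithStats(k)
for q in range(1,N):
    if st[q,4]>40:
        ys,xs=np.nonzero(l==q);b=cv2.boxPoints(cv2.minAreaRect(np.c_[xs,ys].astype(np.float32)))
        print(st[q],c[q].round(1),atz(m,c[q],20),[atz(m,p,25)[:2] for p in b])
```

```text
8.9 [ 484.72644553 -240.88597536  241.53227927] [ 0.1310723   0.14838829 -1.24275553] [ 484.40336435 -315.71701533  383.30214342]
[309  84  80  33 755] [346.1 100.2] [ 459.3 -340.4   20. ] [array([ 495.3, -334. ]), array([ 423.8, -354.5]), array([ 420.7, -346.3]), array([ 492.6, -325.5])]
[204 120  44  18 310] [223.6 126.7] [ 573.1 -318.    20. ] [array([ 591.9, -318.2]), array([ 552.9, -329.2]), array([ 550.3, -319.3]), array([ 589.6, -308.1])]
[326 136  76  34 678] [361.5 153. ] [ 444.  -293.3   20. ] [array([ 479.2, -286.2]), array([ 409.8, -311.9]), array([ 406. , -303.5]), array([ 475.9, -277.5])]
[236 193  38  21 281] [254.7 205.5] [ 548.4 -243.4   20. ] [array([ 567.2, -242.3]), array([ 529.2, -256.5]), array([ 525.7, -246.1]), array([ 564. , -231.6])]
```

View pics/w5.png

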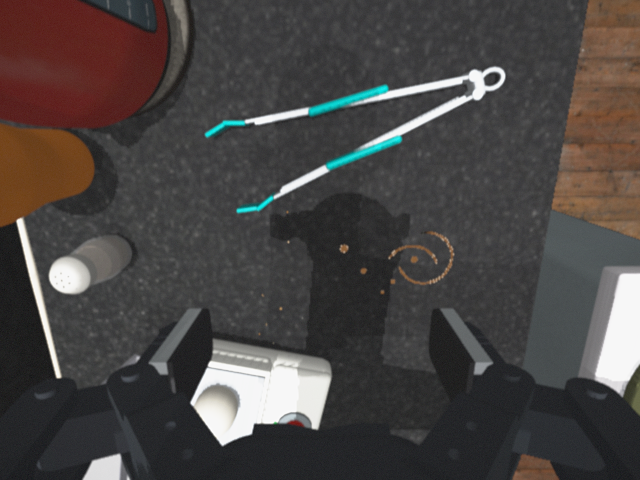

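Tongs: grip midpoint (451.6,-317), tips midpoint (561,-281), 115 mm apart as specified, yaw 18.2°. Moving over them, turning and descending.

>>> drive_tool([
  {"travel":[0.04,0.017,0.03],"spin":0,"jaw":0.85},
  {"travel":[0.036,0.016,0.03],"spin":0,"jaw":0.85},
  {"travel":[0,0,0.02],"spin":0.14,"jaw":0.85},
  {"travel":[0,0,0.02],"spin":0.14,"jaw":0.85},
  {"travel":[0,0,0],"spin":0.14,"jaw":0.85},
])

```text
time_s: 9.45
tool_pos: [452.4, -309.2, 140.6]
tool_rot: [[-0.413, -0.911, -0.006], [-0.911, 0.413, 0.003], [-0.001, 0.007, -1.0]]
contact_force: [-0.2, 0.2, -1.0]
opening: 72.9
```

>>> drive_tool([
  {"travel":[0,0,0],"spin":0.14,"jaw":0.85},
  {"travel":[0,0,0],"spin":0.14,"jaw":0.85},
  {"travel":[0,0,0],"spin":0.14,"jaw":0.85},
  {"travel":[0,0,0],"spin":0.14,"jaw":0.85},
  {"travel":[0,0,0],"spin":0.14,"jaw":0.85},
])

```text
time_s: 9.95
tool_pos: [454.0, -309.6, 144.3]
tool_rot: [[-0.902, -0.432, -0.001], [-0.432, 0.902, 0.001], [0.0, 0.001, -1.0]]
contact_force: [-0.0, 0.0, 0.3]
opening: 72.7
```

>>> drive_tool([
  {"travel":[0,0,0],"spin":0.133,"jaw":0.85},
  {"travel":[0,0,0.02],"spin":0,"jaw":0.85},
  {"travel":[0,0,0.02],"spin":0,"jaw":0.85},
  {"travel":[0,0,0],"spin":0,"jaw":0.85},
  {"travel":[0,0,0],"spin":0,"jaw":0.85},
])

```text
time_s: 10.45
tool_pos: [453.9, -310.3, 105.0]
tool_rot: [[-0.95, -0.313, -0.001], [-0.313, 0.95, -0.0], [0.001, 0.0, -1.0]]
contact_force: [0.5, 0.2, 0.3]
opening: 72.6
```

>>> drive_tool([
  {"travel":[0.004,-0.006,0.02],"spin":0,"jaw":0.85},
  {"travel":[0,0,0.03],"spin":0,"jaw":0.85},
  {"travel":[0,0,0.025],"spin":0,"jaw":0.85},
  {"travel":[0,0,0],"spin":0,"jaw":0.85},
  {"travel":[0,0,0],"spin":0,"jaw":0.85},
])

```text
time_s: 10.95
tool_pos: [452.6, -318.1, 31.6]
tool_rot: [[-0.95, -0.313, 0.001], [-0.313, 0.95, -0.001], [-0.0, -0.001, -1.0]]
contact_force: [0.0, 0.4, 0.5]
opening: 72.4
```

>>> drive_tool([
  {"travel":[0,0,0.012],"spin":0,"jaw":0.85},
  {"travel":[0,0,0.011],"spin":0,"jaw":0.85},
  {"travel":[0,0,0],"spin":0,"jaw":0.85},
  {"travel":[0,0,0],"spin":0,"jaw":0.85},
  {"travel":[0,0,0],"spin":0,"jaw":0.85},
])

```text
time_s: 11.45
tool_pos: [452.2, -318.0, 7.4]
tool_rot: [[-0.95, -0.313, 0.0], [-0.313, 0.95, -0.0], [-0.0, -0.001, -1.0]]
contact_force: [0.1, 0.7, -0.1]
opening: 72.9
```

>>> drive_tool([
  {"travel":[0,0,0],"spin":0,"jaw":0.7},
  {"travel":[0,0,0],"spin":0,"jaw":0.62},
  {"travel":[0,0,0],"spin":0,"jaw":0.57},
  {"travel":[0,0,0],"spin":0,"jaw":0.57},
  {"travel":[0,0,0],"spin":0,"jaw":0.57},
], force=40)

```text
time_s: 11.95
tool_pos: [452.9, -318.4, 8.6]
tool_rot: [[-0.95, -0.313, 0.002], [-0.313, 0.95, -0.002], [-0.002, -0.002, -1.0]]
contact_force: [-0.3, -1.4, 5.2]
opening: 48.6
```

>>> drive_tool([
  {"travel":[0,0,-0.004],"spin":0,"jaw":0.57},
  {"travel":[0,0,-0.01],"spin":0,"jaw":0.57},
  {"travel":[0,0,-0.02],"spin":0,"jaw":0.57},
  {"travel":[0,0,-0.02],"spin":0,"jaw":0.57},
  {"travel":[0,0,-0.02],"spin":0,"jaw":0.57},
])

```text
time_s: 12.45
tool_pos: [451.7, -317.7, 82.0]
tool_rot: [[-0.95, -0.313, -0.0], [-0.313, 0.95, 0.0], [0.0, 0.0, -1.0]]
contact_force: [0.0, 0.2, -0.9]
opening: 48.7
```

>>> drive_tool([
  {"travel":[0,0,-0.025],"spin":0,"jaw":0.57},
  {"travel":[0,0,-0.025],"spin":0,"jaw":0.57},
  {"travel":[0,0,-0.025],"spin":0,"jaw":0.57},
  {"travel":[0,0,-0.025],"spin":0,"jaw":0.57},
  {"travel":[0,0,0],"spin":0,"jaw":0.57},
])

```text
time_s: 12.95
tool_pos: [453.2, -318.7, 185.9]
tool_rot: [[-0.95, -0.312, 0.006], [-0.313, 0.95, -0.003], [-0.005, -0.005, -1.0]]
contact_force: [-0.2, -0.1, -0.5]
opening: 48.6
```

Run:
```python
from h import *
s=ctrl.get_state();print(s["time_s"],s["tool_pos"],s["contact_force"],s["opening"],s["joints"])
out=[]
for n in("scene","side"):
    j=get_image(n);cv2.imwrite(f"pics/{n}6.png",j);m=camera_model(n)
    u,v=proj(m,[s["tool_pos"]])[0].astype(int);print(n,u,v)
    x,y=max(0,min(u-100,440)),max(0,min(v-100,280));print(x,y)
    out.append(cv2.resize(j[y:y+200,x:x+200],(400,400),interpolation=cv2.INTER_CUBIC))
cv2.imwrite("pics/c6.png",np.hstack(out))
```

```text
12.95 [ 453.1539906  -318.7251735   185.87616711] [-0.24144982 -0.12254817 -0.52417758] 48.567697170500644 [-14.2787818   -5.10305565  -7.1707174    0.10139794 -87.55536944
 -57.51438815]
scene 428 312
328 212
side 368 295
268 195
```

View pics/c6.png

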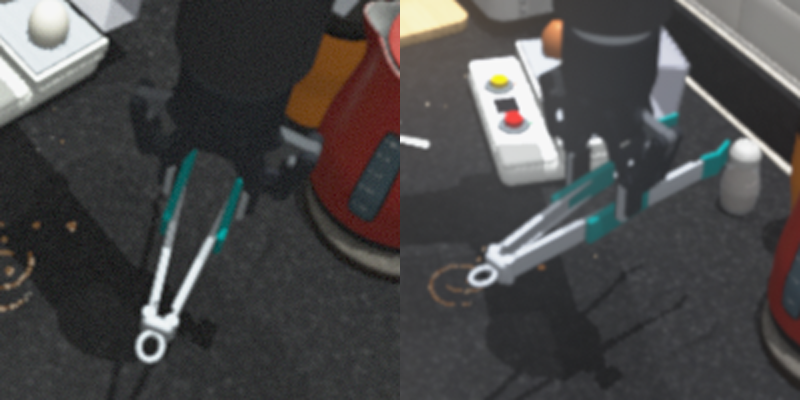

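Run:
```python
from h import *
def tri(a,b):
    (c1,d1),(c2,d2)=a,b;A=np.c_[d1,-d2];t=np.linalg.lstsq(A,c2-c1,rcond=None)[0];p,q=c1+d1*t[0],c2+d2*t[1];return ((p+q)/2).round(1),np.linalg.norm(p-q).round(1)
S,D=camera_model("scene"),camera_model("side")
print("ring",tri(ray(S,(403.5,385)),ray(D,(310,332.5))))
print("ring before",)
o=np.array([453.2,-318.7]);a=np.radians(18.3);ux=np.array([np.cos(a),np.sin(a)]);uy=np.array([-ux[1],ux[0]])
for z in(170,180,190,200):
    print(z,[proj(D,[(*(o+115*ux+sg*38*uy),z)])[0] for sg in(1,-1)],"ring",proj(D,[(*(o-130*ux),z)]),proj(S,[(*(o-130*ux),z)]))
i=cv2.imread("pics/side6.png");k=cv2.inRange(cv2.cvtColor(i,cv2.COLOR_BGR2HSV),(80,100,40),(97,255,255));N,l,st,c=cv2.connectedComponentsWithStats(k)
for q in range(1,N):
    if st[q,4]>15: print(st[q],c[q].round(1))
```

```text
ring (array([ 327. , -363.2,  190. ]), np.float64(1.8))
ring before
170 [array([395.3, 266.8]), array([427.5, 285. ])] ring [[311.4 339.5]] [[400.8 388.7]]
180 [array([395.7, 262.5]), array([428.1, 280.6])] ring [[311.3 334.9]] [[401.5 385.6]]
190 [array([396.1, 258.2]), array([428.8, 276.1])] ring [[311.2 330.1]] [[402.2 382.5]]
200 [array([396.6, 253.8]), array([429.4, 271.6])] ring [[311.1 325.3]] [[403.  379.4]]
[398 251   9   7  42] [402.7 254.2]
[418 264  15  20 158] [425.3 274.4]
[344 276  31  21 221] [362.8 286. ]
[389 291   3   9  23] [390.  294.7]
[361 297  17  20 187] [368.1 306.5]
```

The tongs are held level: ring at z≈187, tip centre ≈192 with TCP at 186. Both keys are up. Carrying them sideways toward the egg before turning, to keep clear of the kettle.

>>> drive_tool([
  {"travel":[-0.005,0.01,0],"spin":0,"jaw":0.57},
  {"travel":[-0.01,0.0205,0],"spin":0,"jaw":0.57},
  {"travel":[-0.0125,0.0255,0],"spin":0,"jaw":0.57},
  {"travel":[-0.0125,0.0255,0],"spin":0,"jaw":0.57},
  {"travel":[-0.0125,0.0255,0],"spin":0,"jaw":0.57},
])

```text
time_s: 13.55
tool_pos: [467.8, -198.1, 179.6]
tool_rot: [[-0.95, -0.312, -0.002], [-0.312, 0.95, 0.0], [0.002, 0.001, -1.0]]
contact_force: [0.4, -0.1, 0.1]
opening: 48.7
```

>>> drive_tool([
  {"travel":[-0.0125,0.0255,0],"spin":0,"jaw":0.57},
  {"travel":[-0.0125,0.0255,0],"spin":0,"jaw":0.57},
  {"travel":[-0.0125,0.0255,0],"spin":0,"jaw":0.57},
  {"travel":[-0.0125,0.0255,0],"spin":0,"jaw":0.57},
  {"travel":[-0.0125,0.0255,0],"spin":0,"jaw":0.57},
])

```text
time_s: 14.05
tool_pos: [487.2, -57.5, 179.7]
tool_rot: [[-0.95, -0.313, -0.002], [-0.313, 0.95, -0.0], [0.002, 0.0, -1.0]]
contact_force: [-0.4, 0.1, -0.1]
opening: 48.8
```

>>> drive_tool([
  {"travel":[-0.0125,0.0255,0],"spin":0,"jaw":0.57},
  {"travel":[-0.0125,0.0255,0],"spin":0,"jaw":0.57},
  {"travel":[-0.0125,0.0255,0],"spin":0,"jaw":0.57},
  {"travel":[-0.0125,0.0255,0],"spin":0,"jaw":0.57},
  {"travel":[-0.0125,0.0255,0],"spin":0,"jaw":0.57},
])

```text
time_s: 14.55
tool_pos: [506.6, 83.0, 179.7]
tool_rot: [[-0.95, -0.313, -0.002], [-0.313, 0.95, -0.001], [0.002, 0.0, -1.0]]
contact_force: [-0.2, -0.2, -1.4]
opening: 49.0
```

>>> drive_tool([
  {"travel":[-0.0125,0.0255,0],"spin":0,"jaw":0.57},
  {"travel":[-0.01,0.0205,0],"spin":0,"jaw":0.57},
  {"travel":[-0.005,0.01,0],"spin":0,"jaw":0.57},
  {"travel":[0,0,0],"spin":0.05,"jaw":0.57},
  {"travel":[0,0,0],"spin":0.07,"jaw":0.57},
])

```text
time_s: 15.05
tool_pos: [515.5, 143.6, 179.9]
tool_rot: [[-0.981, -0.195, -0.002], [-0.195, 0.981, -0.001], [0.002, -0.001, -1.0]]
contact_force: [-0.1, -0.2, -0.2]
opening: 49.1
```

>>> drive_tool([
  {"travel":[0,0,0],"spin":0.1,"jaw":0.57},
  {"travel":[0,0,0],"spin":0.1,"jaw":0.57},
  {"travel":[0,0,0],"spin":0.1,"jaw":0.57},
  {"travel":[0,0,0],"spin":0.07,"jaw":0.57},
  {"travel":[0,0,0],"spin":0.04,"jaw":0.57},
])

```text
time_s: 15.55
tool_pos: [515.5, 143.0, 180.1]
tool_rot: [[-0.977, 0.213, -0.001], [0.213, 0.977, -0.001], [0.001, -0.001, -1.0]]
contact_force: [-0.4, 0.2, -1.6]
opening: 48.8
```

Run:
```python
from h import *
s=ctrl.get_state();m=camera_model("wrist");print(s["time_s"],s["tool_pos"],s["contact_force"],s["opening"],s["joints"]);print(s["tool_rot"].round(3))
j=get_image("wrist");cv2.imwrite("pics/w7.png",j);h=cv2.cvtColor(j,cv2.COLOR_BGR2HSV)
for nm,lo,hi,z in [("egg",(3,120,40),(15,255,255),79),("teal",(80,100,40),(97,255,255),192)]:
    N,l,st,c=cv2.connectedComponentsWithStats(cv2.inRange(h,lo,hi))
    for q in range(1,N):
        if st[q,4]>60: print(nm,st[q],c[q].round(1),atz(m,c[q],z),atz(m,st[q][:2]+st[q][2:4]/2,z))
for n in("scene","side"):
    j=get_image(n);cv2.imwrite(f"pics/{n}7.png",j);h=cv2.cvtColor(j,cv2.COLOR_BGR2HSV)
    N,l,st,c=cv2.connectedComponentsWithStats(cv2.inRange(h,(80,100,40),(97,255,255)))
    for q in range(1,N):
        if st[q,4]>15: print(n,st[q],c[q].round(1))
```

```text
15.55 [515.50041126 143.02261147 180.05105047] [-0.37601243  0.23966835 -1.61671893] 48.84869803370567 [ 3.70448572e+01 -7.57622903e+00 -1.00087821e+01 -1.61034815e-02
 -8.76598714e+01 -1.39362099e+02]
[[-0.977  0.213 -0.001]
 [ 0.213  0.977 -0.001]
 [ 0.001 -0.001 -1.   ]]
egg [ 281  353   53   67 2726] [306.5 385.6] [624.7 107.9  79. ] [625.6 108.5  79. ]
teal [ 255  220   28  189 3499] [267.7 318.4] [506.4 124.  192. ] [504.9 124.9 192. ]
teal [ 359  220   28  189 3655] [373.2 317.8] [515.  164.1 192. ] [513.5 164.3 192. ]
scene [289 125  16  16 166] [296.5 131.5]
scene [304 140  17  16 156] [312.2 148.1]
scene [258 146   4   6  16] [259.9 148.7]
scene [234 150  24  14 127] [248.2 156.5]
scene [263 156  15  18 119] [271.8 163. ]
scene [245 166  17  14 150] [251.9 172.4]
side [337 166  14   8  89] [344.1 169.4]
side [344 177  13   8  74] [350.2 180.9]
side [310 178   7   4  24] [312.6 179.5]
```

View pics/w7.png

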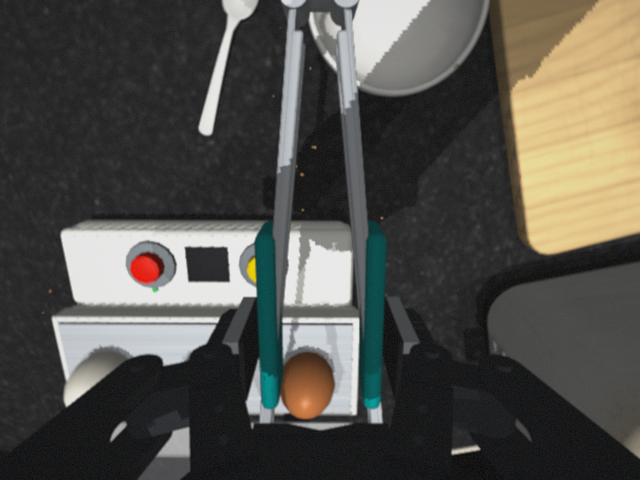

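Run:
```python
from h import *
def tri(a,b):
    (c1,d1),(c2,d2)=a,b;A=np.c_[d1,-d2];t=np.linalg.lstsq(A,c2-c1,rcond=None)[0];p,q=c1+d1*t[0],c2+d2*t[1];return ((p+q)/2).round(1),np.linalg.norm(p-q).round(1)
S,D=camera_model("scene"),camera_model("side")
for a,b in(((296.5,131.5),(344.1,169.4)),((312.2,148.1),(350.2,180.9))): print(tri(ray(S,a),ray(D,b)))
o=np.array([515.5,143.]);a=np.radians(-12.3);ux=np.array([np.cos(a),np.sin(a)]);uy=np.array([-ux[1],ux[0]])
print("expected",o+115*ux+36*uy,o+115*ux-36*uy, "mid",o+115*ux)
```

```text
(array([630.8, 139.7, 194.9]), np.float64(0.3))
(array([619.1,  83.2, 189.5]), np.float64(2.0))
expected [635.52933497 153.67514626] [620.19114715  83.3278649 ] mid [627.86024106 118.50150558]
```

>>> drive_tool([
  {"travel":[0,-0.005,0.005],"spin":0,"jaw":0.57},
  {"travel":[0,-0.005,0.015],"spin":0,"jaw":0.57},
  {"travel":[0,0,0.015],"spin":0,"jaw":0.57},
  {"travel":[0,0,0.01],"spin":0,"jaw":0.57},
  {"travel":[0,0,0],"spin":0,"jaw":0.57},
])

```text
time_s: 16.2
tool_pos: [513.0, 133.1, 133.5]
tool_rot: [[-0.978, 0.211, -0.003], [0.211, 0.978, -0.002], [0.003, -0.002, -1.0]]
contact_force: [-0.8, 0.4, -0.9]
opening: 49.0
```

Run:
```python
from h import *
s=ctrl.get_state();print(s["time_s"],s["tool_pos"],s["contact_force"],s["opening"])
out=[]
for n,p in(("scene",(235,85)),("side",(270,120))):
    j=get_image(n);cv2.imwrite(f"pics/{n}8.png",j);x,y=p
    out.append(cv2.resize(j[y:y+120,x:x+120],(400,400),interpolation=cv2.INTER_CUBIC))
    h=cv2.cvtColor(j,cv2.COLOR_BGR2HSV)
    N,l,st,c=cv2.connectedComponentsWithStats(cv2.inRange(h,(80,100,40),(97,255,255)))
    for q in range(1,N):
        if st[q,4]>15: print(n,st[q],c[q].round(1))
cv2.imwrite("pics/c8.png",np.hstack(out))
```

```text
16.2 [512.96953515 133.10462998 133.47845969] [-0.78238266  0.41642552 -0.91510582] 48.963156149846164
scene [291 145  17  16 164] [299.2 151.5]
scene [307 160  16  14 125] [315.  167.4]
scene [264 168   4   6  16] [265.2 170.2]
scene [240 170  22  14 125] [253.1 176.5]
scene [273 176   9  14  88] [276.8 182.5]
scene [251 185  16  15 138] [257.3 192.4]
side [338 185  13   7  76] [344.2 187.6]
side [344 195  13   8  72] [350.9 198.4]
side [310 196   8   6  32] [313.1 198.4]
```

View pics/c8.png

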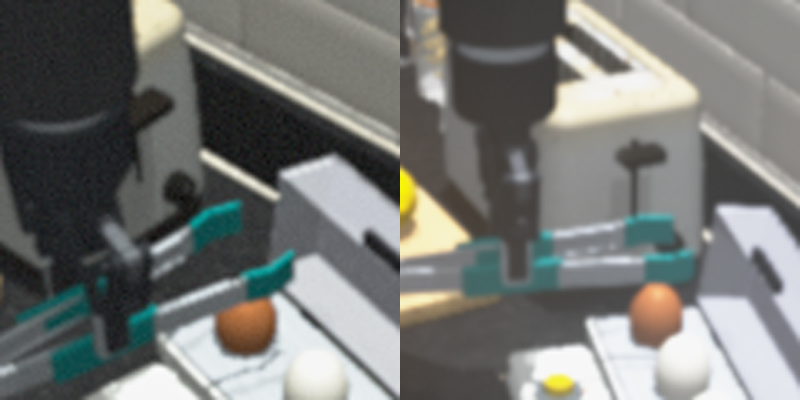

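Tongs are straddling above the brown egg, level, with the tips in line with it (side crop: tips about x 650–690, egg at 655). Lowering.

Run:
```python
from h import *
def tri(a,b):
    (c1,d1),(c2,d2)=a,b;A=np.c_[d1,-d2];t=np.linalg.lstsq(A,c2-c1,rcond=None)[0];p,q=c1+d1*t[0],c2+d2*t[1];return ((p+q)/2).round(1),np.linalg.norm(p-q).round(1)
S,D=camera_model("scene"),camera_model("side")
for a,b in(((299.2,151.5),(344.2,187.6)),((315,167.4),(350.9,198.4))): print(tri(ray(S,a),ray(D,b)))
for n in("scene","side"):
    h=cv2.cvtColor(cv2.imread(f"pics/{n}8.png"),cv2.COLOR_BGR2HSV);N,l,st,c=cv2.connectedComponentsWithStats(cv2.inRange(h,(3,110,50),(15,255,255)))
    for q in range(1,N):
        if 100<st[q,4]<600 and 280<c[q][0]<400: print(n,st[q],c[q].round(1))
print(proj(S,[(626,109,79)]),proj(D,[(626,109,79)]))
```

```text
(array([627.7, 131.3, 148. ]), np.float64(1.1))
(array([616.3,  73.2, 146.2]), np.float64(4.2))
scene [300 175  17  16 209] [308.7 182.4]
side [340 205  14  13 140] [346.6 211.6]
[[307.4 180. ]] [[346.7 215.2]]
```

>>> drive_tool([
  {"travel":[0,0,0.008],"spin":0,"jaw":0.57},
  {"travel":[0,0,0.012],"spin":0,"jaw":0.57},
  {"travel":[0,0,0.012],"spin":0,"jaw":0.57},
  {"travel":[0,0,0.006],"spin":0,"jaw":0.57},
  {"travel":[0,0,0],"spin":0,"jaw":0.57},
])

```text
time_s: 16.8
tool_pos: [513.2, 133.2, 96.2]
tool_rot: [[-0.978, 0.211, -0.002], [0.211, 0.978, -0.001], [0.002, -0.002, -1.0]]
contact_force: [-0.3, -0.4, -0.9]
opening: 48.8
```

>>> drive_tool([
  {"travel":[0,0,0.008],"spin":0,"jaw":0.57},
  {"travel":[0,0,0.01],"spin":0,"jaw":0.57},
  {"travel":[0,0,0.006],"spin":0,"jaw":0.57},
  {"travel":[0,0,0],"spin":0,"jaw":0.57},
  {"travel":[0,0,0],"spin":0,"jaw":0.57},
])

```text
time_s: 17.3
tool_pos: [514.0, 133.5, 73.9]
tool_rot: [[-0.978, 0.211, -0.0], [0.211, 0.978, -0.0], [0.0, -0.0, -1.0]]
contact_force: [0.0, 0.4, -0.5]
opening: 48.7
```

>>> drive_tool([
  {"travel":[0,0,0.002],"spin":0,"jaw":0.57},
  {"travel":[0,0,0.001],"spin":0,"jaw":0.57},
  {"travel":[0,0,0],"spin":0,"jaw":0.57},
  {"travel":[0,0,0],"spin":0,"jaw":0.57},
  {"travel":[0,0,0],"spin":0,"jaw":0.57},
])

```text
time_s: 17.8
tool_pos: [514.0, 133.6, 71.0]
tool_rot: [[-0.978, 0.211, 0.0], [0.211, 0.978, 0.0], [-0.0, 0.0, -1.0]]
contact_force: [0.0, 0.5, -1.2]
opening: 48.7
```

Run:
```python
from h import *
s=ctrl.get_state();print(s["time_s"],s["tool_pos"],s["contact_force"],s["opening"])
out=[]
for n,p in(("scene",(265,120)),("side",(300,150))):
    j=get_image(n);cv2.imwrite(f"pics/{n}9.png",j);x,y=p
    out.append(cv2.resize(j[y:y+100,x:x+100],(400,400),interpolation=cv2.INTER_CUBIC))
cv2.imwrite("pics/c9.png",np.hstack(out))
```

```text
17.8 [514.00348086 133.59673731  70.98549778] [ 0.00230905  0.52279332 -1.2275163 ] 48.733627368227246
```

View pics/c9.png

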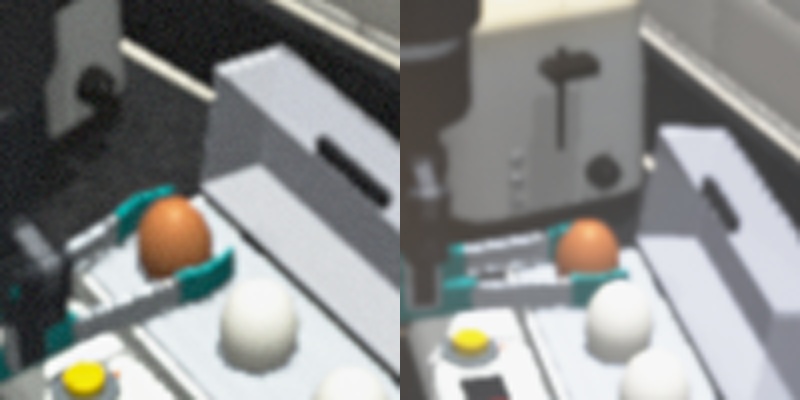

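The tips straddle the brown egg at its widest, clear of the white eggs. Squeezing.

>>> drive_tool([
  {"travel":[0,0,0],"spin":0,"jaw":0.53},
  {"travel":[0,0,0],"spin":0,"jaw":0.5},
  {"travel":[0,0,0],"spin":0,"jaw":0.47},
  {"travel":[0,0,0],"spin":0,"jaw":0.44},
  {"travel":[0,0,0],"spin":0,"jaw":0.42},
], force=35)

```text
time_s: 18.4
tool_pos: [514.0, 133.3, 71.0]
tool_rot: [[-0.978, 0.211, -0.0], [0.211, 0.978, -0.0], [-0.0, -0.0, -1.0]]
contact_force: [-0.0, -1.8, -0.2]
opening: 38.0
```

>>> drive_tool([
  {"travel":[0,0,0],"spin":0,"jaw":0.4},
  {"travel":[0,0,0],"spin":0,"jaw":0.35},
  {"travel":[0,0,0],"spin":0,"jaw":0.3},
  {"travel":[0,0,0],"spin":0,"jaw":0.3},
  {"travel":[0,0,0],"spin":0,"jaw":0.3},
])

```text
time_s: 18.9
tool_pos: [514.0, 133.4, 70.9]
tool_rot: [[-0.978, 0.211, -0.0], [0.211, 0.978, -0.0], [0.0, -0.0, -1.0]]
contact_force: [0.3, -2.5, -0.2]
opening: 37.5
```

The fingers stopped at 37.5 mm, so the tongs are on the egg. Lifting gently.

>>> drive_tool([
  {"travel":[0,0,-0.002],"spin":0,"jaw":0.3},
  {"travel":[0,0,-0.004],"spin":0,"jaw":0.3},
  {"travel":[0,0,-0.006],"spin":0,"jaw":0.3},
  {"travel":[0,0,-0.008],"spin":0,"jaw":0.3},
  {"travel":[0,0,-0.008],"spin":0,"jaw":0.3},
])

```text
time_s: 19.4
tool_pos: [514.0, 133.8, 99.8]
tool_rot: [[-0.978, 0.21, 0.0], [0.21, 0.978, 0.0], [-0.0, 0.0, -1.0]]
contact_force: [0.2, 0.0, -1.0]
opening: 37.7
```

>>> drive_tool([
  {"travel":[0,0,-0.01],"spin":0,"jaw":0.3},
  {"travel":[0,0,-0.01],"spin":0,"jaw":0.3},
  {"travel":[0,0,-0.01],"spin":0,"jaw":0.3},
  {"travel":[0,0,-0.01],"spin":0,"jaw":0.3},
  {"travel":[0,0,-0.01],"spin":0,"jaw":0.3},
])

```text
time_s: 19.9
tool_pos: [514.0, 133.6, 149.8]
tool_rot: [[-0.978, 0.211, 0.0], [0.211, 0.978, 0.0], [-0.0, 0.0, -1.0]]
contact_force: [0.5, -0.2, -1.1]
opening: 37.9
```

>>> drive_tool([
  {"travel":[0,0,-0.01],"spin":0,"jaw":0.3},
  {"travel":[0,0,-0.01],"spin":0,"jaw":0.3},
  {"travel":[0,0,-0.01],"spin":0,"jaw":0.3},
  {"travel":[0,0,-0.01],"spin":0,"jaw":0.3},
  {"travel":[0,0,-0.01],"spin":0,"jaw":0.3},
])

```text
time_s: 20.4
tool_pos: [514.0, 133.5, 199.7]
tool_rot: [[-0.978, 0.211, -0.0], [0.211, 0.978, -0.0], [0.0, -0.0, -1.0]]
contact_force: [0.6, 0.4, -0.5]
opening: 37.7
```

>>> drive_tool([
  {"travel":[0,0,-0.01],"spin":0,"jaw":0.3},
  {"travel":[0,0,-0.008],"spin":0,"jaw":0.3},
  {"travel":[0,0,-0.005],"spin":0,"jaw":0.3},
  {"travel":[0,0,-0.002],"spin":0,"jaw":0.3},
  {"travel":[0,0,0],"spin":0,"jaw":0.3},
])

```text
time_s: 20.9
tool_pos: [514.0, 133.6, 223.9]
tool_rot: [[-0.978, 0.211, -0.0], [0.211, 0.978, 0.0], [0.0, 0.0, -1.0]]
contact_force: [0.1, 0.4, -1.0]
opening: 37.8
```

>>> drive_tool([
  {"travel":[0,0,0],"spin":0,"jaw":0.3},
  {"travel":[0,0,0],"spin":0,"jaw":0.3},
  {"travel":[0,0,0],"spin":0,"jaw":0.3},
  {"travel":[0,0,0],"spin":0,"jaw":0.3},
  {"travel":[0,0,0],"spin":0,"jaw":0.3},
])

```text
time_s: 21.4
tool_pos: [513.9, 133.5, 223.8]
tool_rot: [[-0.978, 0.211, -0.0], [0.211, 0.978, -0.0], [0.0, -0.0, -1.0]]
contact_force: [0.4, -0.1, -0.9]
opening: 37.8
```

```bash
cat > chk.py <<'E'
from h import *
def tri(a,b):
    (c1,d1),(c2,d2)=a,b;A=np.c_[d1,-d2];t=np.linalg.lstsq(A,c2-c1,rcond=None)[0];p,q=c1+d1*t[0],c2+d2*t[1];return ((p+q)/2).round(1),np.linalg.norm(p-q).round(1)
s=ctrl.get_state();print(s["time_s"],s["tool_pos"],s["contact_force"],s["opening"])
r=[]
for n in("scene","side"):
    j=get_image(n);m=camera_model(n);h=cv2.cvtColor(j,cv2.COLOR_BGR2HSV);N,l,st,c=cv2.connectedComponentsWithStats(cv2.inRange(h,(3,110,50),(15,255,255)))
    exp=proj(m,[(626,109,79),(626,109,220)]);print(n,"seat/lifted",exp.tolist())
    C=[q for q in range(1,N) if st[q,4]>50 and abs(c[q][0]-exp[0][0])<25 and 40<c[q][1]<230]
    for q in C: print(st[q],c[q].round(1))
    b=max(C,key=lambda q:st[q,4]);r.append(ray(m,c[b]))
    d=cv2.absdiff(j,cv2.imread(f"pics/{n}0.png")).max(2)
    for nm,p in(("white1",(590,-48,79)),("white2",(608,29.5,79)),("salt",(706,-195,45)),("spoon",(430,30,5))):
        u,v=proj(m,[p])[0].astype(int);print(nm,(d[v-6:v+7,u-6:u+7]>50).mean().round(2),end="; ")
    print()
print("egg",tri(*r))
E
python3 chk.py
```

```text
21.4 [513.93637401 133.53972665 223.7567747 ] [ 0.38624897 -0.06236528 -0.93480712] 37.780049790426126
scene seat/lifted [[307.4, 180.0], [305.1, 128.8]]
[296 111  21  21 303] [304.9 120.8]
white1 0.0; white2 0.75; salt 0.0; spoon 0.0; 
side seat/lifted [[346.7, 215.2], [348.0, 165.1]]
[340 151  16  11 126] [347.5 156.2]
white1 0.01; white2 0.59; salt 0.0; spoon 0.0; 
egg (array([620.7, 103. , 246.2]), np.float64(0.6))
```

The egg is up by about 150 mm. White2 looks different, probably because the gripper's shadow fell on it at the start. I'll check its position and whether the held egg is still.

```bash
python3 - <<'E'
from h import *
for n in("scene","side"):
    j=get_image(n);m=camera_model(n);a=cv2.imread(f"pics/{n}8.png");z=cv2.imread(f"pics/{n}0.png")
    for nm,p in(("white1",(590,-48,79)),("white2",(608,29.5,79))):
        u,v=proj(m,[p])[0].astype(int);w=np.s_[v-16:v+17,u-14:u+15]
        def edge(i):return cv2.Canny(cv2.cvtColor(i[w],cv2.COLOR_BGR2GRAY),60,150).astype(np.float32)
        for r in(a,z):
            print(n,nm,"diff",(cv2.absdiff(j[w],r[w]).max(2)>50).mean().round(3),"shift",[round(x,2) for x in cv2.phaseCorrelate(cv2.GaussianBlur(edge(r),(0,0),1.5),cv2.GaussianBlur(edge(j),(0,0),1.5))[0]])
E
python3 chk.py | grep -E "egg|\[2|\[3"
```

```text
scene white1 diff 0.0 shift [0.06, 0.02]
scene white1 diff 0.101 shift [-0.25, 0.47]
scene white2 diff 0.022 shift [0.04, -0.04]
scene white2 diff 0.543 shift [-1.01, -0.04]
side white1 diff 0.0 shift [0.03, -0.09]
side white1 diff 0.122 shift [-0.67, -0.46]
side white2 diff 0.09 shift [-0.15, -0.09]
side white2 diff 0.484 shift [-0.49, -1.1]
scene seat/lifted [[307.4, 180.0], [305.1, 128.8]]
[296 111  21  21 307] [305.  120.7]
side seat/lifted [[346.7, 215.2], [348.0, 165.1]]
[340 151  16  11 125] [347.5 156.3]
egg (array([620.7, 103. , 246.2]), np.float64(0.4))
```

```bash
python3 -c "
from plant import ticket
print(ticket.hand_in())"
```

```text
the job is handed in; nothing more can be done
None
```

The cooker is switched off, and the brown egg is held still in the squeezed tongs well over 10 cm above its seat. I handed the job in at about 21.5 s.

- **Keys:** My first press on the yellow key, with both fingers shut, stopped hard at z≈50 (27 N), probably against the ring around the key. I pressed again with one open finger, and it went right in: about 3–5 N of spring over roughly 6 mm, then a hard stop. The force was back to zero before I pressed the red key the same way, to the same stop (18.5 N). Both keys stood up again in the next picture.
- **Egg:** I squeezed the tongs on the brown egg with a 35 N grip, and the fingers stopped at 37.5 mm and held there. The TCP then rose from 71 to 224 mm, about 153 mm. Only the tongs touched the egg.
- **Last checks:** The brown egg's position did not change between the last two checks. Camera triangulation put it at z 246, somewhat above the roughly 230 the lift implies; I take that as a bias, because the tips hide its lower part. The white eggs had not moved compared with the picture taken just before the grasp. The middle one also differed from the very first picture, which I put down to the gripper's shadow at the start. The salt shaker and spoon showed no change, but I did not check the bowl separately at the end.

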